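# Hold the kiln's sprung lid just short of its balance point

### The job

With the kiln's lid still shut, push the cut-out plunger on its small box right down through its full stroke. Then lift the kiln's lid by its handle clearly past its balance point, bring it back and finish holding it just below that point (by some 3 to 12 degrees), so that a colleague can take out the beads with the lid shielding her face: the program ends with the robot still holding the lid still there. Never let the lid drop, and leave the loose things on the bench where they are.

Things in the scene. Friction and masses are not known exactly. Their poses are not given: they have to be found in the camera images.
- kiln: bench-top annealing kiln, cold, grey, fixed to the bench: 180 mm deep (its x), 220 mm wide (its y), walls 105 mm high, with a 50 mm high aluminium hood lid on top (155 mm in all). Origin at the centre of its underside on the bench; its -x axis points out of the front (roughly at the robot), z up.
- hinge (a point): middle of the lid's hinge line, which runs along the kiln's y axis at the back upper edge of the walls (90 mm behind the kiln's centre, 105 mm above the bench). Fixed; axes as the kiln's.
- handle (a point): grip point of the lid's handle, a wooden bar of 14 x 14 mm section sticking out 60 mm from the middle of the lid's front, level and along the kiln's x when shut (130 mm above the bench). The point is 35 mm out from the lid's face; from the hinge line 215 mm forward and 25 mm up in the lid's turning axes. Pinch it from above across the kiln's y; it can turn between the pads.
- lid (a joint): opening angle in rad: 0 shut, 1.5 at its stop; the handle rises and swings back over the hinge. The lid weighs 0.95 kg and has a spring: below its balance point at 1.00 rad (57 degrees) it falls shut if let go (2 N down at the handle when nearly shut, less towards balance); above it, it swings open by itself to the stop. Hardly any friction.
- cutout_box: cut-out box: grey box 100 x 100 x 60 mm high fixed to the bench on one side of the kiln, with a black mushroom-headed plunger on top. Origin at the centre of its underside.
- plunger_top (a point): centre of the plunger's top face, 90 mm above the bench when up; the head is a black disc 34 mm across on a steel stem. It is pushed straight down and moves with the plunger.
- plunger (a joint): how far the plunger is pressed, in m: 0 up, 0.012 fully down at its stop. Sprung: 2 N to start, 8 N at the stop; it springs back when released.
- timer_box: look-alike box of the same size on the other side of the kiln, with a round dial plate and a fixed bar-shaped knob (64 x 14 mm) instead of the plunger, 86 mm high in all; not used.
- glasses: dark safety glasses, 145 mm wide, 40 mm high; loose, to be left alone. Origin under it on the bench.
- paddle: flat steel paddle with a wooden handle, 210 mm long, 20 mm high; loose, to be left alone. Origin under it on the bench.
- rod_jar: white jar holding rods, 76 mm across, 170 mm high over the rods; loose, to be left alone. Origin under it on the bench.
- tweezers: steel tweezers lying flat, 165 mm long; loose, to be left alone. Origin under it on the bench.
- slab: plain ceramic slab 110 x 60 x 18 mm; loose, to be left alone. Origin under it on the bench.
- bead_cup: white bowl, 72 mm across, 50 mm high; loose, to be left alone. Origin under it on the bench.
Mind the look-alikes: they are no part of the job. What is shaped like the cutout_box but blue is not meant.

How it is judged:
On the way, in this order (a step that is already met when the one before it is completed fails the run):
1. the plunger is pushed fully down with the lid still shut (value of joint plunger above 0.0105 m and value of joint lid below 0.1 rad), for 0.1 s.
2. the lid is raised past its balance point (value of joint lid above 1.05 rad), for 0.1 s.
At the end, for the whole second after the job is handed in: The robot holds the lid still (under 0.1 rad/s) between 0.74 and 0.98 rad, that is up to 0.26 rad below its balance point at 1.00 rad, touching it; the plunger has sprung back up (value of joint lid between 0.74 and 0.98 rad and velocity of joint lid between -0.1 and 0.1 rad/s and (contact force between lid and the fingers above 0.1 N or contact force between lid and the arm above 0.1 N) and value of joint plunger below 0.004 m); the arm keeps its last pose, push and grip.
It fails at once if the lid drops (closes faster than 2 rad/s) (velocity of joint lid below -2 rad/s).
It fails at once if a loose thing is moved by more than 30 mm (distance of any of glasses, paddle, rod_jar, tweezers, slab, bead_cup from where it was at the start of the episode above 0.03 m).
It also fails if it takes over 51 s, if anything falls off the work surface, if the arm or the gripper's body presses on something with over 40 N, if the wrist force passes 120 N, or if a joint passes its speed limit or range.

### The arm

A 6-joint arm with a two-finger parallel gripper is mounted at the origin on the work surface. World frame = base frame: x ahead of the robot, y to its left, z up, the work surface at z = 0. Lengths are in m, angles in rad, forces in N, time in s.
With the tool pointing down it reaches from about 0.275 to 1 m from the base axis. Payload 8.4 kg.
Tool frame: the origin (TCP) lies midway between the tips of the shut fingers; the grasp point (between the pads) lies 19 mm behind it; z points along the fingers, y is the line along which they close (so a half turn about z gives the same grasp; the last joint's range is limited). The gripper opens to 85 mm and grips with 20 to 120 N. Pads are 22 mm wide; open, the fingers measure 114 mm over their backs; the gripper's body (76 mm by 85 mm) begins 54 mm behind the grasp point. The pads swing forward as they close: fully open they stand 13 mm farther back than shut.
Start: joints at [-1.127, 0.353, 1.633, -0, 1.155, -0.002], TCP at [0.269, -0.564, 0.231] pointing down, gripper open.
Joint ranges: [-2.63, 2.63], [-0.92, 2.1], [0.06, 2.66], [-1.3, 4.44], [0, 2.69], [-3.02, 3.02]. Speed limits (rad/s): [2.22, 2.22, 2.79, 3.14, 3.14, 3.14].

### API

Orientations are given as a unit quaternion [w, x, y, z].
In Python, from station import manip, snapshot gives the robot as it stands. The module is installed in compiled form; this text tells all that it offers.
- The arm moves only by the shell command python3 -m handwheel 'ROWS' [OPENING] [FORCE]. ROWS is JSON, a list of rows, each a list of 2 entries, a list of its own where there are three numbers: the shift along the world's x, y, z each as a share of 0.025 m, from -1 to 1, then the turn, a rotation vector about the world's x, y, z each as a share of 8 degrees, from -1 to 1. A call has 1 to 20 rows; each row shifts and turns the commanded pose from where the row before left it; what a row does not reach is not made up. A row lasts 1/10 s, in which the tool goes at most 50 mm and 8.59 degrees, less where a joint would pass 70% of its speed; a pose out of reach is approached as far as the arm can. A call with a number of a shift or a turn outside -1 to 1 is refused whole. A call with a gripper value outside its range is refused whole. OPENING is the opening, from -1 (shut) to 1 (fully open), set as the call begins (- or left out, the last holds). The fingers move at their own pace and stop on an object; FORCE is the grip in N (left out, the last holds). Time passes only in rows, so rows that do not move let the fingers close. It gives the time, the measured TCP pose, the force, the opening and the grip force at its end, in the units of the state.
- manip.sense(): the state, without advancing time (a new reading comes with each control period).
- snapshot(name): name is "scene" or "top" or "wrist"; returns a dict with "frame" (400x640x3 uint8, blue, green, red), "range_z" (400x640 float32, m along the optical axis (not along the pixel's ray), 0 where there is no reading), "camera_matrix" (3x3 intrinsics, pixels), "dist" ([k1, k2, p1, p2, k3] as OpenCV has them; the pictures are not rectified), "eye" and "orientation" of the camera in the world. Camera axes: x right, y down, z forward; pixel columns grow to the right and rows downward; lengths in m; the calibration is good to about 2 mm. A picture is of the moment at which its call begins.
- manip.finish_job(): hands the job in; it is judged then, once.
The state is a dict: "time": time; "joint_positions": joint angles; "dq": joint speeds; "joint_torque": joint torques, N m; "eef_pos": TCP position; "tool_rot": TCP orientation; "ft_force": force on the tool from outside, world axes, zero at the start; "ft_torque": the same for the moment, N m; "gripper_width": finger opening in m; "gripper_force": force on a finger pad.
Only numpy, scipy, OpenCV 4.12 (cv2) and the standard library are available. Lean on these libraries where they do the work, as an engineer would, in place of code of your own. Each camera call takes 0.05 s, during which the arm holds its last target. There are 200 camera calls.

## Working session

There is one attempt and no reset: what is moved stays moved. The work goes in short steps, Python scripts to look and compute and a shell command to move; the robot and the scene stay as the last step left them, time stands still between calls to the robot, and variables do not carry over. Pictures are saved under pics/ and viewed, at most 10 in all, crops included, and the job is handed in when it is done.

```bash
mkdir -p pics
cat > h.py <<'E'
import numpy as np,cv2
from scipy.spatial.transform import Rotation as R
from station import manip,snapshot
def cloud(s):
    K=np.array(s["camera_matrix"]);d=np.array(s["dist"],float)
    v,u=np.mgrid[0:400,0:640]
    n=cv2.undistortPoints(np.stack([u,v],-1).reshape(-1,1,2).astype(float),K,d).reshape(400,640,2)
    z=s["range_z"];P=np.dstack([n[...,0]*z,n[...,1]*z,z])
    q=np.array(s["orientation"],float)
    M=R.from_quat(q[[1,2,3,0]]).as_matrix() if q.size==4 else q
    W=P@M.T+np.array(s["eye"]);W[z==0]=np.nan
    return W
E
python3 - <<'E'
from h import *
for n in("scene","top"):
    s=snapshot(n);cv2.imwrite(f"pics/{n}0.png",s["frame"]);np.savez(f"{n}0.npz",W=cloud(s),f=s["frame"]);print(n,s["eye"],s["orientation"])
print(manip.sense())
E
```

```text
scene [0.93754794 0.60762686 0.92065617] [-0.10373569  0.2740455   0.89454939 -0.33751943]
top [ 0.32445597 -0.01982677  1.3321281 ] [ 0.07098896 -0.69537097  0.71354805 -0.04763361]
{'time': 0.1, 'joint_positions': array([-1.12739151e+00,  3.53584536e-01,  1.63406769e+00, -1.20196944e-05,
        1.15522588e+00, -2.40590650e-03]), 'dq': array([-0.0008866 , -0.00356641, -0.00061096, -0.00112347,  0.00072446,
       -0.00030363]), 'joint_torque': array([ 5.33695857e-04, -6.06357837e+01, -3.42822182e+01, -5.85810108e-05,
        4.03127895e-03,  1.48646228e-05]), 'eef_pos': array([ 0.26929734, -0.56351786,  0.23062985]), 'tool_rot': array([-6.25959676e-04,  9.75258557e-01,  2.21066356e-01, -1.45938203e-04]), 'ft_force': array([ 0.64723301,  0.66915803, -0.69109526]), 'ft_torque': array([ 0.05858655, -0.00701822, -0.05996031]), 'gripper_force': 0.0, 'gripper_width': 0.08536861268323709}
```

View pics/top0.png

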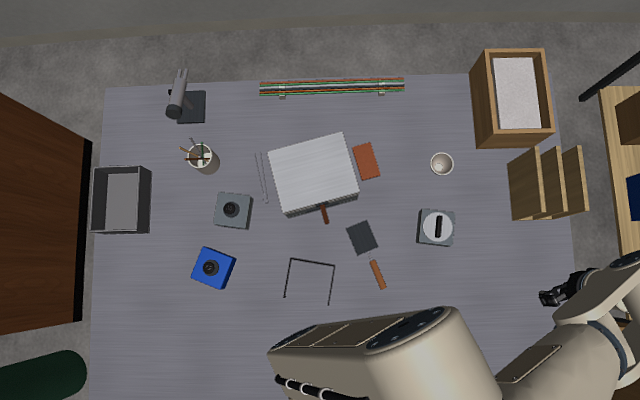

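View pics/scene0.png

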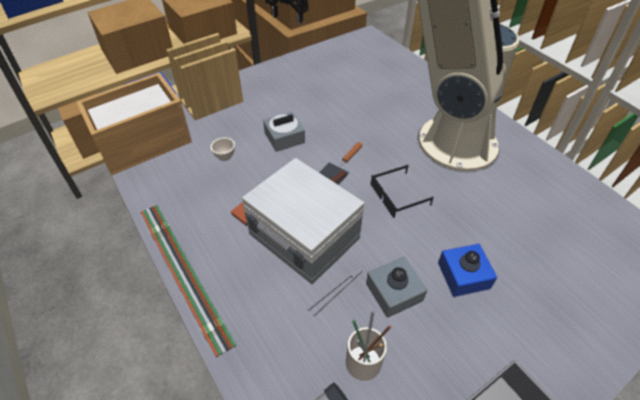

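The top view shows the kiln at about (313,173) with its handle at (325,214). The grey cut-out box with its plunger is at (231,208), and the blue look-alike is at (212,267). The glasses (310,278), tweezers (262,178) and jar (200,155) are nearby. The timer is at (437,227).

Run:
```python
from h import *
D=np.load("top0.npz");W=D['W'];f=D['f'].astype(int)
def reg(W,u0,u1,v0,v1,zl,zh):
    P=W[v0:v1,u0:u1].reshape(-1,3);return P[(P[:,2]>zl)&(P[:,2]<zh)]
def rect(P):
    r=cv2.minAreaRect(P[:,:2].astype(np.float32)*1000);return np.round(r[0],1),np.round(r[1],1),round(r[2],1),len(P),P[:,2].mean().round(4)
print("lid",rect(reg(W,255,375,125,225,.145,.17)))
P=reg(W,255,375,125,225,.145,.17);
h=reg(W,310,340,200,232,.115,.142);print("handle",rect(h),h.mean(0))
# red-wood mask for handle
m=(f[...,2]-f[...,0]>40);m[:200]=0;m[232:]=0;m[:,:312]=0;m[:,340:]=0
Q=W[m];Q=Q[Q[:,2]>.1];print("handle col",rect(Q),Q.mean(0),Q.min(0),Q.max(0))
p=reg(W,210,260,185,235,.08,.1);print("plunger",rect(p),p.mean(0),np.median(p,0))
print("box",rect(reg(W,205,262,180,240,.053,.066)))
for n,a in dict(glasses=(275,345,250,310),jar=(180,222,135,176),blue=(185,240,240,295)).items():
    q=reg(W,*a,.01,.3);print(n,q.min(0).round(3),q.max(0).round(3))
S=np.load("scene0.npz")['W']
p=reg(S,380,420,255,295,.083,.1);print("plunger scene",rect(p),p.mean(0))
print("lid scene",rect(reg(S,235,370,150,260,.147,.17)))
```

```text
lid (array([593.3,  37.8]), array([186.5, 220.3]), 13.8, 5019, np.float64(0.1548))
handle (array([480.1,   5.4]), array([61. , 75.9]), 14.5, 140, np.float64(0.1336)) [0.48486878 0.01003351 0.1336498 ]
handle col (array([478.1,  10.3]), array([52.4,  9.9]), 14.5, 68, np.float64(0.136)) [0.47783226 0.01035488 0.13597756] [4.52234528e-01 1.04386847e-05 1.30487927e-01] [0.50311445 0.02102034 0.14255529]
plunger (array([508., 288.]), array([30.9, 28.8]), 44.9, 93, np.float64(0.0908)) [0.50793989 0.28777751 0.09077436] [0.50774297 0.28794501 0.09107053]
box (array([508. , 288.2]), array([102.9,  97.5]), 81.4, 898, np.float64(0.0606))
glasses [ 0.222 -0.016  0.011] [0.364 0.16  0.047]
jar [0.629 0.34  0.01 ] [0.704 0.417 0.177]
blue [0.274 0.285 0.01 ] [0.422 0.412 0.093]
plunger scene (array([509.5, 289.9]), array([32.8, 33.4]), 75.2, 175, np.float64(0.0885)) [0.51099769 0.29003197 0.08848972]
lid scene (array([598.5,  39. ]), array([181.9, 222.5]), 14.1, 5856, np.float64(0.154))
```

```bash
python3 -m handwheel '[[[0.28,1,0],[0,0,-0.072]],[[0.28,1,0],[0,0,-0.072]],[[0.28,1,0],[0,0,-0.072]],[[0.28,1,0],[0,0,-0.072]],[[0.28,1,0],[0,0,-0.072]],[[0.28,1,0],[0,0,-0.072]],[[0.28,1,0],[0,0,-0.072]],[[0.28,1,0],[0,0,-0.072]],[[0.28,1,0],[0,0,-0.072]],[[0.28,1,0],[0,0,-0.072]],[[0.28,1,0],[0,0,-0.072]],[[0.28,1,0],[0,0,-0.072]],[[0.28,1,0],[0,0,-0.072]],[[0.28,1,0],[0,0,-0.072]],[[0.28,1,0],[0,0,-0.072]],[[0.28,1,0],[0,0,-0.072]],[[0.28,1,0],[0,0,-0.072]],[[0.28,1,0],[0,0,-0.072]],[[0.28,1,0],[0,0,-0.072]],[[0.28,1,0],[0,0,-0.072]]]' -1 30
python3 -m handwheel '[[[0.28,1,0],[0,0,0]],[[0.28,1,0],[0,0,0]],[[0.28,1,0],[0,0,0]],[[0.28,1,0],[0,0,0]],[[0.28,1,0],[0,0,0]],[[0.28,1,0],[0,0,0]],[[0.28,1,0],[0,0,0]],[[0.28,1,0],[0,0,0]],[[0.28,1,0],[0,0,0]],[[0.28,1,0],[0,0,0]],[[0.28,1,0],[0,0,0]],[[0.28,1,0],[0,0,0]],[[0.28,1,0],[0,0,0]],[[0.28,1,0],[0,0,0]],[[0,0,0],[0,0,0]],[[0,0,0],[0,0,0]]]'
```

```text
time: 2.1
eef_pos: [0.4094, -0.0628, 0.2312]
tool_rot: [-0.0, 0.993, 0.122, -0.0]
ft_force: [0.6, 0.2, 0.3]
gripper_width: 0.0004
gripper_force: 0.0
time: 3.7
eef_pos: [0.507, 0.2861, 0.2307]
tool_rot: [0.0, 0.992, 0.123, -0.001]
ft_force: [-0.2, 0.3, -0.7]
gripper_width: -0.0004
gripper_force: 0.0
```

```bash
python3 -m handwheel '[[[0.08,0.12,-0.6],[0,0,0]],[[0,0,-0.6],[0,0,0]],[[0,0,-0.6],[0,0,0]],[[0,0,-0.6],[0,0,0]],[[0,0,-0.6],[0,0,0]],[[0,0,-0.6],[0,0,0]],[[0,0,-0.6],[0,0,0]],[[0,0,-0.6],[0,0,0]],[[0,0,-0.6],[0,0,0]],[[0,0,-0.1],[0,0,0]],[[0,0,-0.1],[0,0,0]],[[0,0,-0.1],[0,0,0]],[[0,0,-0.1],[0,0,0]],[[0,0,0],[0,0,0]]]'
python3 -m handwheel '[[[0,0,-0.1],[0,0,0]],[[0,0,-0.1],[0,0,0]],[[0,0,-0.1],[0,0,0]],[[0,0,0],[0,0,0]],[[0,0,0],[0,0,0]]]'
```

```text
time: 5.1
eef_pos: [0.5098, 0.2893, 0.0867]
tool_rot: [-0.0, 0.993, 0.122, 0.0]
ft_force: [-1.5, -0.8, 4.0]
gripper_width: -0.0
gripper_force: 1.7
time: 5.6
eef_pos: [0.5099, 0.2893, 0.0792]
tool_rot: [-0.0, 0.993, 0.122, 0.0]
ft_force: [-1.3, -1.0, 6.9]
gripper_width: 0.0002
gripper_force: 3.5
```

```bash
python3 -m handwheel '[[[0,0,-0.06],[0,0,0]],[[0,0,-0.06],[0,0,0]],[[0,0,0],[0,0,0]],[[0,0,0],[0,0,0]]]'
```

```text
time: 6.0
eef_pos: [0.5099, 0.2893, 0.0778]
tool_rot: [-0.0, 0.993, 0.122, 0.001]
ft_force: [-7.1, -3.5, 23.7]
gripper_width: 0.0002
gripper_force: 11.9
```

```bash
python3 -m handwheel '[[[0,0,0.3],[0,0,0]],[[0,0,1],[0,0,0]],[[0,0,1],[0,0,0]],[[0,0,1],[0,0,0]],[[0,0,1],[0,0,0]],[[0,0,1],[0,0,0]],[[0,0,1],[0,0,0]]]'
python3 -m handwheel '[[[-0.12,-0.937,0],[0,0,0]],[[-0.12,-0.937,0],[0,0,0]],[[-0.12,-0.937,0],[0,0,0]],[[-0.12,-0.937,0],[0,0,0]],[[-0.12,-0.937,0],[0,0,0]],[[-0.12,-0.937,0],[0,0,0]],[[-0.12,-0.937,0],[0,0,0]],[[-0.12,-0.937,0],[0,0,0]],[[-0.12,-0.937,0],[0,0,0]],[[-0.12,-0.937,0],[0,0,0]],[[-0.12,-0.937,0],[0,0,0]],[[-0.12,-0.937,0],[0,0,0]],[[0,0,0],[0,0,0]],[[0,0,0],[0,0,0]]]' 1
python3 - <<'E'
from h import *
s=snapshot("wrist");cv2.imwrite("pics/w1.png",s["frame"]);W=cloud(s);f=s["frame"].astype(int)
m=(f[...,2]-f[...,0]>40)&(W[...,2]>.12)&(W[...,2]<.15)&(abs(W[...,0]-.475)<.05)&(abs(W[...,1]-.01)<.05)
Q=W[m];print(len(Q),Q.mean(0),cv2.minAreaRect(Q[:,:2].astype(np.float32)*1000),np.median(Q[:,2]))
E
```

```text
time: 6.7
eef_pos: [0.5095, 0.2891, 0.2341]
tool_rot: [-0.0, 0.993, 0.122, 0.0]
ft_force: [0.3, 0.4, -0.2]
gripper_width: -0.0003
gripper_force: 0.0
time: 8.1
eef_pos: [0.4736, 0.0078, 0.2332]
tool_rot: [-0.0, 0.993, 0.121, 0.0]
ft_force: [-0.0, -0.1, 0.7]
gripper_width: 0.0853
gripper_force: 0.0
417 [0.46931968 0.00809391 0.13439108] ((474.5741271972656, 8.658160209655762), (42.92009735107422, 11.345609664916992), 13.666972160339355) 0.13441220435298334
```

View pics/w1.png

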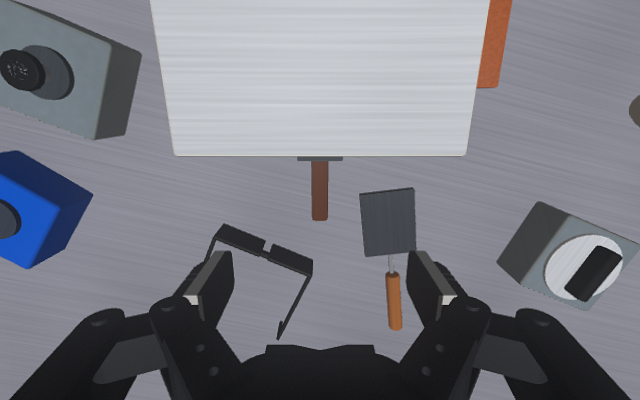

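The wrist view has the handle at (320,190), centred between the open fingers and in line with them, with nothing below at grip height. I'm descending to grip it.

```bash
python3 -m handwheel '[[[0,0,-0.6],[0,0,0]],[[0,0,-0.6],[0,0,0]],[[0,0,-0.6],[0,0,0]],[[0,0,-0.6],[0,0,0]],[[0,0,-0.6],[0,0,0]],[[0,0,-0.6],[0,0,0]],[[0,0,-0.6],[0,0,0]],[[0,0,-0.6],[0,0,0]],[[0,0,-0.1],[0,0,0]],[[0,0,0],[0,0,0]]]'
python3 -m handwheel '[[[0,0,0],[0,0,0]],[[0,0,0],[0,0,0]],[[0,0,0],[0,0,0]],[[0,0,0],[0,0,0]],[[0,0,0],[0,0,0]],[[0,0,0],[0,0,0]],[[0,0,0],[0,0,0]],[[0,0,0],[0,0,0]],[[0,0,0],[0,0,0]],[[0,0,0],[0,0,0]]]' -1 40
python3 - <<'E'
import numpy as np
th=np.linspace(0,1.15,24)
f=.215*np.cos(th)-.025*np.sin(th);u=.215*np.sin(th)+.025*np.cos(th)
ex=np.array([.970,.242])
d=np.c_[-np.diff(f)[:,None]*ex,np.diff(u)]/.025
print(d.round(2).tolist())
for t in(1.05,1.1,1.15,.98,.86,.74):print(t,.215*np.sin(t)+.025*np.cos(t)-.025, .215-(.215*np.cos(t)-.025*np.sin(t)))
E
```

```text
time: 9.15
eef_pos: [0.4733, 0.0086, 0.1105]
tool_rot: [-0.0, 0.992, 0.122, -0.0]
ft_force: [-0.3, -0.4, 0.1]
gripper_width: 0.0856
gripper_force: 0.0
time: 10.15
eef_pos: [0.4736, 0.008, 0.1108]
tool_rot: [-0.0, 0.993, 0.122, 0.0]
ft_force: [-0.5, 0.9, 1.4]
gripper_width: 0.0134
gripper_force: 44.4
[[0.06, 0.01, 0.43], [0.08, 0.02, 0.43], [0.1, 0.02, 0.42], [0.12, 0.03, 0.41], [0.14, 0.04, 0.41], [0.16, 0.04, 0.4], [0.18, 0.04, 0.39], [0.2, 0.05, 0.38], [0.22, 0.05, 0.37], [0.23, 0.06, 0.36], [0.25, 0.06, 0.35], [0.27, 0.07, 0.33], [0.28, 0.07, 0.32], [0.3, 0.07, 0.3], [0.31, 0.08, 0.29], [0.33, 0.08, 0.27], [0.34, 0.08, 0.26], [0.35, 0.09, 0.24], [0.36, 0.09, 0.22], [0.37, 0.09, 0.2], [0.38, 0.1, 0.18], [0.39, 0.1, 0.16], [0.4, 0.1, 0.14]]
1.05 0.17393526970000683 0.12970780534312912
1.1 0.17794948544884806 0.13975701789503675
1.15 0.18145643317811597 0.14999429871641917
0.98 0.1674824983249291 0.11600258670756254
0.86 0.15424708772658585 0.09367200841711076
0.74 0.1384336149682909 0.07308645766384222
```

```bash
python3 -m handwheel '[[[0.06,0.01,0.43],[0,0,0]],[[0.08,0.02,0.43],[0,0,0]],[[0.1,0.02,0.42],[0,0,0]],[[0.12,0.03,0.41],[0,0,0]],[[0.14,0.04,0.41],[0,0,0]],[[0.16,0.04,0.4],[0,0,0]],[[0.18,0.04,0.39],[0,0,0]],[[0.2,0.05,0.38],[0,0,0]],[[0,0,0],[0,0,0]]]'
```

```text
time: 11.05
eef_pos: [0.4996, 0.0145, 0.1938]
tool_rot: [-0.0, 0.993, 0.122, -0.0]
ft_force: [-3.7, 2.1, -1.2]
gripper_width: 0.0136
gripper_force: 43.7
```

```bash
python3 -m handwheel '[[[0.22,0.05,0.37],[0,0,0]],[[0.23,0.06,0.36],[0,0,0]],[[0.25,0.06,0.35],[0,0,0]],[[0.27,0.07,0.33],[0,0,0]],[[0.28,0.07,0.32],[0,0,0]],[[0.3,0.07,0.3],[0,0,0]],[[0.31,0.08,0.29],[0,0,0]],[[0.33,0.08,0.27],[0,0,0]],[[0,0,0],[0,0,0]]]'
python3 - <<'E'
from h import *
s=snapshot("scene");cv2.imwrite("pics/s2.png",s["frame"])
E
```

```text
time: 11.95
eef_pos: [0.5559, 0.0284, 0.259]
tool_rot: [-0.0, 0.993, 0.122, 0.001]
ft_force: [-4.4, 3.8, 1.3]
gripper_width: 0.013
gripper_force: 45.4
```

View pics/s2.png

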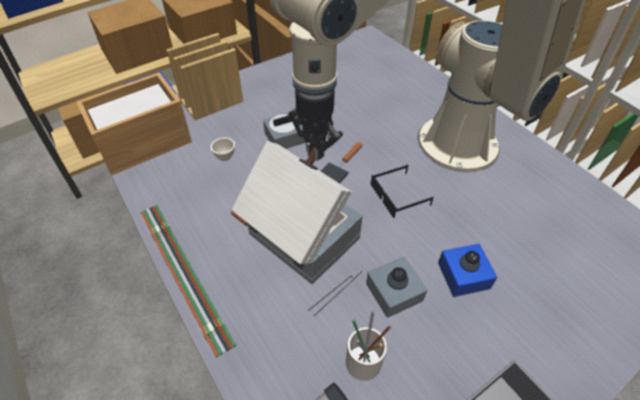

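The lid, around (290,200), is about 45° open with the gripper on the handle at (312,150). The plunger at (398,275) is back up, and nothing loose has moved. I'm carrying on past the balance point.

```bash
python3 -m handwheel '[[[0.34,0.08,0.26],[0,0,0]],[[0.35,0.09,0.24],[0,0,0]],[[0.36,0.09,0.22],[0,0,0]],[[0.37,0.09,0.2],[0,0,0]],[[0.38,0.1,0.18],[0,0,0]],[[0.39,0.1,0.16],[0,0,0]],[[0.4,0.1,0.14],[0,0,0]],[[0,0,0],[0,0,0]],[[0,0,0],[0,0,0]],[[0,0,0],[0,0,0]]]'
python3 - <<'E'
from h import *
s=snapshot("scene");W=cloud(s);np.save("W3.npy",W);cv2.imwrite("pics/s3.png",s["frame"])
ex=np.array([.970,.242]);ey=np.array([-.242,.970])
D=W[...,:2]-[.682,.0603];a=D@ex;b=D@ey;z=W[...,2]-.105
m=(z>.04)&(abs(b)<.1)&(a>-.09)&(a<.09)&(z<.19)
m[:, :]&=True
# lid top plane: in lid axes height .05 => -sin*... fit line z vs a
A,Z=a[m],z[m];
best=max(((np.sum(abs(A*np.sin(t)+Z*np.cos(t)-h)<.002),t,h) for t in np.arange(.5,1.5,.01) for h in np.arange(.03,.07,.002)))
best2=max(((np.sum(abs(-A*np.sin(-t)*-1+Z*np.cos(t)-h)<.002),t,h) for t in np.arange(.5,1.5,.01) for h in np.arange(.03,.07,.002)))
print(len(A),best,best2)
E
```

```text
time: 13.0
eef_pos: [0.6198, 0.0443, 0.2931]
tool_rot: [-0.0, 0.993, 0.122, 0.001]
ft_force: [-1.7, 5.5, 5.4]
gripper_width: 0.0132
gripper_force: 49.8
6154 (np.int64(4664), np.float64(1.1200000000000006), np.float64(0.05200000000000002)) (np.int64(291), np.float64(1.4900000000000009), np.float64(0.036000000000000004))
```

View pics/s3.png

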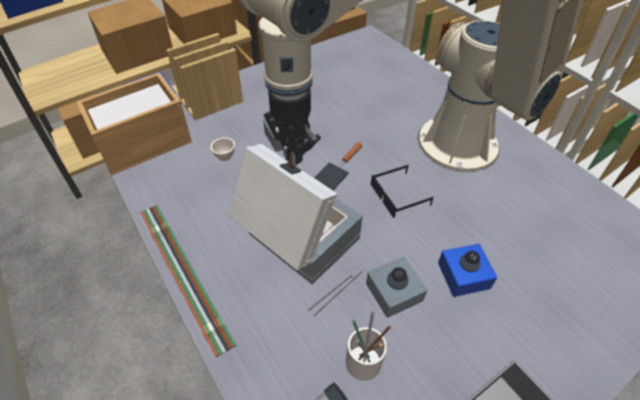

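The picture shows the lid standing steep at (285,205) with its handle still gripped at (292,160), and a plane fit gives 1.12 rad. I'll go one more step up for margin, then come back to about 0.87 rad.

```bash
python3 -m handwheel '[[[0.41,0.1,0.11],[0,0,0]],[[0,0,0],[0,0,0]],[[0,0,0],[0,0,0]],[[0,0,0],[0,0,0]],[[-0.41,-0.1,-0.11],[0,0,0]],[[-0.4,-0.1,-0.14],[0,0,0]],[[-0.39,-0.1,-0.16],[0,0,0]],[[-0.38,-0.1,-0.18],[0,0,0]],[[-0.37,-0.09,-0.2],[0,0,0]],[[-0.36,-0.09,-0.22],[0,0,0]],[[0,0,0],[0,0,0]],[[0,0,0],[0,0,0]],[[0,0,0],[0,0,0]],[[0,0,0],[0,0,0]],[[0,0,0],[0,0,0]]]'
cat > ang.py <<'E'
from h import *
s=snapshot("scene");W=cloud(s);cv2.imwrite("pics/s4.png",s["frame"])
ex=np.array([.970,.242]);ey=np.array([-.242,.970])
D=W[...,:2]-[.682,.0603];a=D@ex;b=D@ey;z=W[...,2]-.105
m=(z>.04)&(abs(b)<.1)&(a>-.12)&(a<.09)&(z<.19);A,Z=a[m],z[m]
print(max(((np.sum(abs(A*np.sin(t)+Z*np.cos(t)-h)<.002),t,h) for t in np.arange(.5,1.5,.01) for h in np.arange(.03,.07,.002))))
print(manip.sense())
E
python3 ang.py
```

```text
time: 14.55
eef_pos: [0.5714, 0.0322, 0.2697]
tool_rot: [-0.0, 0.993, 0.122, 0.0]
ft_force: [-1.8, 5.7, 0.5]
gripper_width: 0.013
gripper_force: 45.8
(np.int64(5157), np.float64(0.8700000000000003), np.float64(0.05200000000000002))
{'time': 14.6, 'joint_positions': array([5.33888753e-02, 2.35959704e-01, 1.70624854e+00, 6.52516980e-04,
       1.19900613e+00, 1.37928616e+00]), 'dq': array([ 6.03317840e-05,  1.12689948e-03, -8.13326198e-04, -2.45674136e-04,
        3.04627943e-04,  8.08050594e-04]), 'joint_torque': array([-3.15184101e+00, -5.21940029e+01, -3.55814624e+01, -1.68079130e+00,
       -5.14293797e-01, -4.90474293e-02]), 'eef_pos': array([0.5713964 , 0.03224601, 0.26975005]), 'tool_rot': array([-2.90213999e-04,  9.92526820e-01,  1.22026161e-01,  2.09666823e-04]), 'ft_force': array([-2.310729  ,  6.01080488,  0.99276647]), 'ft_torque': array([ 0.83959646,  0.2834228 , -0.0634979 ]), 'gripper_force': 45.848395228385925, 'gripper_width': 0.012829895829668854}
```

View pics/s4.png

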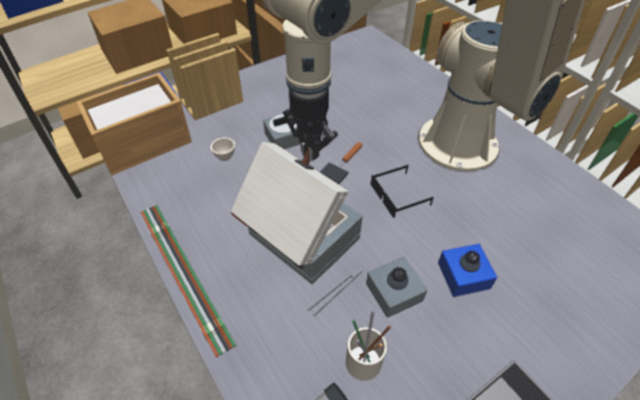

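The lid at (288,200) is held still at 0.87 rad, with the handle gripped at (307,155). The plunger at (398,275) is up and the loose things haven't moved, so I'm handing in.

```bash
python3 -c "
from station import manip
print(manip.finish_job())"
```

```text
the job is handed in; nothing more can be done
None
```

I handed the job in with the robot holding the lid still at about 0.87 rad (7° below balance), after pressing the plunger to its stop with the lid shut and raising the lid to at least 1.12 rad; the plunger is back up, the loose things look undisturbed in the last picture, and the hand-in gave no verdict.

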